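# Nudge the inspection cover onto its dowels

### The arm

A 6-joint arm with a two-finger parallel gripper is mounted at the origin on the work surface. World frame = base frame: x ahead of the robot, y to its left, z up, the work surface at z = 0. Lengths are in mm, angles in rad, forces in N, time in s.
With the tool pointing down it reaches from about 375 to 925 mm from the base axis. Payload 5.7 kg.
Tool frame: the origin (TCP) lies on the centre line of the jaws, within the pads' length; the fingertips stand 8 mm ahead of it and the grasp point (between the pads) lies 11 mm behind it (manip.nose_length is the distance from the TCP to the fingertips, in mm); z points along the fingers, x is the direction in which the jaws open and shut, and the axes are right-handed (so a half turn about z gives the same grasp; the last joint's range is limited). The gripper opens to 88 mm and grips with 3 to 60 N. Pads are 20 mm wide; open, the fingers measure 115 mm over their backs; the gripper's body (75 mm by 178 mm) begins 61 mm behind the grasp point.
Start: joints at [1.155, 0.359, 1.51, -0, 1.272, -0.115], TCP at [177.762, 573.027, 201.423] pointing down, gripper open.
Joint ranges: [-2.97, 2.97], [-1.01, 2.36], [0.21, 2.38], [-0.96, 4.11], [0.2, 2.71], [-2.98, 2.98]. Speed limits (rad/s): [2.39, 2.39, 3.14, 3.14, 3.14, 3.14].

### API

Orientations are given as a unit quaternion [x, y, z, w].
In Python, from workcell import readout, read_camera, camera_params, manip, regions_of gives the robot as it stands. The module is installed in compiled form; this text tells all that it offers.
- The arm moves only by the tool send_rows, never from a script. Its argument "plan" is a list of rows, each an object with "xyz": the shift along the tool's x, y, z in mm, a list of three; "dr": the turn, a rotation vector about the tool's x, y, z in rad, a list of three. In form: [{"xyz": [tx, ty, tz], "dr": [ax, ay, az]}, ...]. A call has 1 to 5 rows; each row is the pose to reach, as a shift and turn from the pose measured when the call began, along the tool's axes at that moment; what a row does not reach only later rows make up. A row lasts 1/12 s, in which the tool goes at most 41.7 mm and 7.16 degrees, less where a joint would pass 70% of its speed; a pose out of reach is approached as far as the arm can. A call with a gripper value outside its range is refused whole. "hand" is the closure, from -1 (fully open) to 1 (shut), set as the call begins (left out, the last holds). The fingers move at their own pace and stop on an object; "grip_force" is the grip in N (left out, the last holds). Time passes only in rows, so rows that repeat a pose let the fingers close. It gives the time, the measured TCP pose, the force and the opening at its end, in the units of the state.
- readout.state(): the state, without advancing time (a new reading comes with each control period).
- read_camera(name): name is "scene" or "top" or "wrist"; returns (picture, depth): 400x640x3 uint8, red, green, blue; 400x640 float32, mm along the optical axis (not along the pixel's ray), 0 where there is no reading.
- camera_params(name): a dict with "intrinsics" (3x3 intrinsics, pixels), "k1" (the pictures are not rectified: a ray, as slopes to the right and down, at radius r is drawn at 1 + k1 r^2 times it, then the intrinsics apply), "extrinsics" (4x4, takes a point from world to camera coordinates). Camera axes: x right, y up, looking along -z (the intrinsics and any distortion apply to the point x, -y, -z); pixel columns grow to the right and rows downward; lengths in mm; the calibration is good to about 2 mm. A picture is of the moment at which its call begins: read the wrist's pose just before it. camera_params takes no time and is no camera call; for the wrist camera it gives the pose at the moment of the call.
- manip.finish_job(): hands the job in, once; it reports no verdict.
Trained networks look in the newest picture that a camera, given by its name, has taken for a name from the list of things; names that differ only in an ending like _2 or _b are one class to them, and where a whole thing is asked for, a point or a joint stands for the part that bears it (a point fixed in the world has none). Each returns a list of dicts, best first, with "p" (0 to 1); they miss things now and then, are a little off and sometimes report something else, mostly with a low value. They report only what shows in the picture. A call takes as long as a camera call. They do not tell look-alikes from the thing itself.
- regions_of(label, camera): "pixels" (400x640 bool, what is visible of it) and "location" ([column, row] in pixels, amid what is visible of it).
The state is a dict: "clock": time; "joint_positions": joint angles; "dq": joint speeds; "tau": joint torques, N m; "tool_pos": TCP position; "tcp_rot": TCP orientation; "ft_force": force on the tool from outside, world axes, zero at the start; "torque": the same for the moment, N m; "opening": opening from 0.0 (shut) to 1.0 (fully open).
Only numpy, scipy, OpenCV 4.12 (cv2) and the standard library are available. Lean on these libraries where they do the work, as an engineer would, in place of code of your own. Each camera call takes 0.05 s, during which the arm holds its last target. There are 200 camera calls.

### The job

The blue inspection cover has been laid crooked on the grey gear reducer and is perched on top of the seat's two dowel pins. Nudge it sideways by its edges with your fingertips until both of its holes drop over the dowels and it lies flat on the seat, then take your hand away. Do not pick up or tip the cover, and leave the tools and parts around it where they are.

Things in the scene. Friction and masses are not known exactly. Their poses are not given: they have to be found in the camera images.
- reducer: Dark grey cast gear reducer, fixed. Origin: on the bench under the middle of its inspection seat; z up. Casing x -129 to 129 mm (two shaft ends to 181 on the +x side), y -161 to 231; flat roof 165 mm high, x -100 to 100, y -145 to 215. On the roof round the origin stands a raised seat 130 (x) by 170 mm (y), 22 mm high. A fixed lifting eye 40 mm high stands on the roof at x 0, y 178.
- seat (a point): Middle of the machined top face of the seat (187 mm above the bench), axes as the reducer's. The seat's outline is the same as the cover's, 130 x 170 mm, so the cover's edges are flush with it all round when it is home.
- dowel_a (a point): Foot of dowel pin a, at the level of the seat's top face, at (32, -60) mm in the seat's axes. The pin is fixed, 8 mm in diameter, stands 7 mm above the seat, and its upper 3.5 mm taper to a 4 mm flat tip. At the start it is hidden under the cover.
- dowel_b (a point): Foot of dowel pin b, the same, at (-32, 60) mm in the seat's axes.
- cover: Flat blue plate 130 (x) by 170 (y) by 8 mm, 0.4 to 0.6 kg, loose, with two 11 mm through holes. Origin: centre of its underside; z up, axes along the reducer's when home. It starts 14 to 22 mm off towards the seat's -x, up to 15 mm off in y, up to 0.1 rad turned, resting on both dowel tips and the seat: leaning up to 5 degrees, its underside 0 to 17 mm above the seat at first.
- hole_a (a point): Centre of the cover's 11 mm hole a, on its underside, at (32, -60) mm from the cover's origin: goes over dowel a.
- hole_b (a point): Centre of the cover's 11 mm hole b, on its underside, at (-32, 60) mm: goes over dowel b.
- socket: Bystander: steel socket, 25 mm across, 38 mm high, loose, standing on the reducer's roof beyond the +y end of the seat. Origin: centre of its foot.
- bolt: Bystander: hexagon bolt, 21 mm head, 36 mm long, loose, standing on its head on the reducer's roof beyond the +y end of the seat. Origin: centre of its foot.
- ratchet: Bystander: ratchet handle with blue grip, 206 mm long, 36 mm high, loose on the bench at the robot's right. Origin: about its middle, on the bench.
- spanner: Bystander: steel spanner, 190 mm long, loose, flat on the bench at the robot's right. Origin: about its middle.
- mallet: Bystander: rubber mallet, 270 mm long, loose, lying on the bench at the robot's left. Origin: about its middle.
- oil_bottle: Bystander: white oil bottle with red cap, 64 mm across, 170 mm high, loose, standing on the bench at the left. Origin: centre of its foot.
- coupling: Bystander: dark steel coupling half, 72 mm across, 45 mm high, loose, standing on the bench at the right. Origin: centre of its foot.
Mind the look-alikes: they are no part of the job. Several things have the shape of the cover; the one meant has the colours described above.

How it is judged:
By the outcome, as a careful person would: the job done as asked, in the order asked, and still so for the second after the job is handed in, with the robot touching nothing.
It also fails if it takes over 64 s, if anything falls off the work surface, if the arm or the gripper's body presses on something with over 40 N, if the wrist force passes 120 N, or if a joint passes its speed limit or range.

## Working session

There is one attempt and no reset: what is moved stays moved. The work goes in short steps, Python scripts to look and compute and a tool call to move; the robot and the scene stay as the last step left them, time stands still between calls to the robot, and variables do not carry over. Pictures are saved under pics/ and viewed, about 8 in all and at most 12, crops included, and the job is handed in when it is done.

Besides the shell and the picture viewer there is one more tool, called after "Emit:" by a JSON object that holds its "name" and its "arguments". send_rows: Moves the arm, as the interface text tells. Its arguments: {"type":"object","properties":{"plan":{"type":"array"},"hand":{"type":"number"},"grip_force":{"type":"number"}},"required":["plan"]}

```bash
mkdir -p pics; cat > h.py <<'E'
import numpy as np, cv2
from workcell import readout, read_camera, camera_params, manip, regions_of
def cloud(d,P):
    K=np.array(P['intrinsics']);k=P['k1'];T=np.array(P['extrinsics'])
    v,u=np.mgrid[0:400,0:640]
    xd=(u-K[0,2])/K[0,0];yd=(v-K[1,2])/K[1,1]
    x,y=xd.copy(),yd.copy()
    for _ in range(8):
        f=1+k*(x*x+y*y);x=xd/f;y=yd/f
    C=np.stack([x*d,-y*d,-d],-1)
    W=(C-T[:3,3])@T[:3,:3]
    W[d<=0]=np.nan
    return W
def look(n):
    P=camera_params(n);im,d=read_camera(n);return im,cloud(d,P),P
def project(p,P):
    K=np.array(P['intrinsics']);T=np.array(P['extrinsics'])
    c=np.asarray(p)@T[:3,:3].T+T[:3,3];x=-c[...,0]/c[...,2];y=c[...,1]/c[...,2]
    f=1+P['k1']*(x*x+y*y)
    return np.stack([K[0,0]*x*f+K[0,2],K[1,1]*y*f+K[1,2]],-1)
def save(n,im): cv2.imwrite('pics/'+n+'.png',im[...,::-1])
E
python3 - <<'E'
from h import *
print(readout.state())
im,W,P=look('top');save('top1',im)
im2,W2,P2=look('scene');save('scene1',im2)
np.savez('top1',im=im,W=W);np.savez('sc1',im=im2,W=W2)
save('both',np.vstack([im,im2])[::1])
for c in('top','scene'):
  for l in('cover','reducer'):
    Wc=W if c=='top' else W2
    for r in regions_of(l,c):
        print(c,l,r['p'],r['location'],r['pixels'].sum(),np.nanmedian(Wc[r['pixels']],0))
E
cd pics; python3 -c "
import cv2;i=cv2.imread('both.png');cv2.imwrite('both.png',cv2.resize(i,(480,600)))"
```

```text
{'clock': 0.0, 'joint_positions': array([ 1.15487711e+00,  3.59496140e-01,  1.51139894e+00, -1.42769285e-05,
        1.27249049e+00, -1.15109464e-01]), 'dq': array([-0.00234693,  0.00159438,  0.00185622,  0.00024156,  0.00046673,
       -0.00055065]), 'tau': array([ 2.40025925e-03, -5.15374124e+01, -2.70732075e+01,  6.78424467e-02,
        3.50095436e-02, -1.49020307e-04]), 'tool_pos': array([177.50603095, 572.40000624, 200.62764554]), 'tcp_rot': array([ 8.05074106e-01,  5.93173567e-01, -7.74624170e-04,  4.51260519e-04]), 'ft_force': array([-0.30000717, -0.09728721, -0.0569427 ]), 'torque': array([-0.01886704, -0.03523956,  0.03080175]), 'opening': 0.9998585411058694}
top cover 0.81 [410.2, 135.6] 1452 [ 785.93357817 -332.10492044    7.09834904]
top cover 0.74 [248.9, 270.2] 1488 [236.77970756 297.94162071   7.82313506]
top cover 0.56 [340.9, 187.7] 1985 [532.12672195 -44.23192392 200.20384178]
top reducer 0.94 [314.4, 187.1] 6004 [539.19741837  36.86315619 162.32113058]
scene cover 0.91 [309.0, 200.1] 2811 [541.95567875 -46.25722392 200.23285761]
scene cover 0.76 [229.9, 338.2] 3283 [ 797.24369814 -335.49676577    8.39496349]
scene cover 0.66 [386.7, 138.5] 1492 [248.41132904 295.51669536   6.68687851]
scene reducer 0.6 [327.7, 228.7] 9549 [620.84341579 -12.12801517 161.63594796]
```

View pics/top1.png

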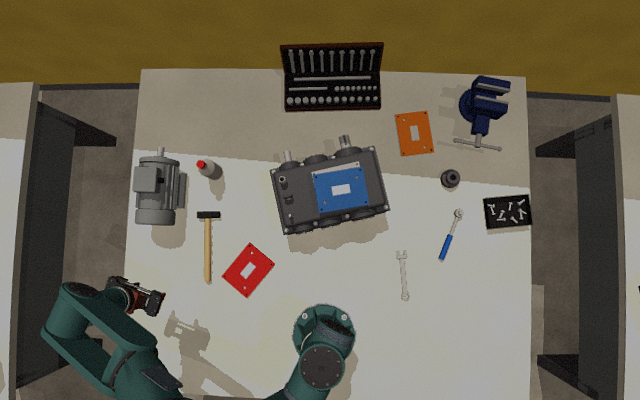

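View pics/scene1.png

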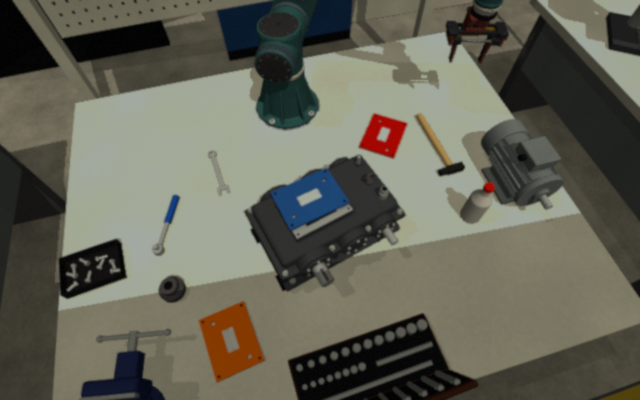

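```bash
cat >> h.py <<'E'
from scipy.spatial.transform import Rotation as R
def rel(target,yaw=None):
    "tool-axis shift and turn to world target xyz and tool-x heading yaw (tool down)"
    s=readout.state();q=R.from_quat(s['tcp_rot'])
    t=q.inv().apply(np.asarray(target)-s['tool_pos'])
    out=[np.round(t,1)]
    if yaw is not None:
        c,n=np.cos(yaw),np.sin(yaw)
        G=R.from_matrix(np.array([[c,n,0],[n,-c,0],[0,0,-1]]))
        out.append(np.round((q.inv()*G).as_rotvec(),3))
    return out
E
python3 - <<'E'
from h import *
d=np.load('top1.npz');W=d['W'];im=d['im'].astype(int)
m=(abs(W[...,2]-165)<6)&(abs(W[...,0]-540)<220)&(abs(W[...,1])<260)
print(cv2.minAreaRect(W[m][:,:2].astype(np.float32)))
d=np.load('sc1.npz');W=d['W']
m=(abs(W[...,2]-165)<6)&(abs(W[...,0]-540)<220)&(abs(W[...,1])<260)
print(cv2.minAreaRect(W[m][:,:2].astype(np.float32)))
im,W,P=look('wrist');T=np.array(P['extrinsics'])
s=readout.state();c=-T[:3,:3].T@T[:3,3]
q=R.from_quat(s['tcp_rot']);print('cam in tool',q.inv().apply(c-s['tool_pos']),'view dir',q.inv().apply(-T[2,:3]))
print(P['intrinsics'])
print(rel([420,-40,430],1.77))
E
```

```text
((541.5740356445312, -4.5635223388671875), (244.05625915527344, 356.8131408691406), 14.805545806884766)
((548.6189575195312, -5.66925048828125), (238.579833984375, 355.6367492675781), 14.65755558013916)
cam in tool [  -1.14379711  -68.38433224 -184.2810991 ] view dir [6.96269371e-05 2.48728917e-01 9.68573137e-01]
[[349.22161123   0.         322.73723167]
 [  0.         349.22161123 201.59174193]
 [  0.           0.           1.        ]]
[array([-513.7,  413. , -228.5]), array([-0. ,  0. , -0.5])]
```

Emit:
{"name": "send_rows", "arguments": {"plan": [{"xyz": [0,0,-40],"dr": [0,0,0]},{"xyz": [0,0,-80],"dr": [0,0,0]},{"xyz": [0,0,-120],"dr": [0,0,0]},{"xyz": [0,0,-160],"dr": [0,0,0]},{"xyz": [0,0,-200],"dr": [0,0,0]}]}}

```text
clock: 0.77
tool_pos: [177.5, 572.5, 403.3]
tcp_rot: [0.805, 0.593, -0.0, 0.0]
ft_force: [-1.0, 0.1, -0.6]
opening: 0.996
```

```bash
python3 - <<'E'
from h import *
print(rel([500,-40,380],1.827))
E
```

```text
[array([-489.5,  489.5,   23.5]), array([-0.   ,  0.   , -0.557])]
```

Emit:
{"name": "send_rows", "arguments": {"plan": [{"xyz": [-29,29,0],"dr": [0,0,0]},{"xyz": [-58,58,0],"dr": [0,0,0]},{"xyz": [-87,87,0],"dr": [0,0,0]},{"xyz": [-116,116,0],"dr": [0,0,0]},{"xyz": [-145,145,0],"dr": [0,0,0]}]}}

```text
clock: 1.18
tool_pos: [273.3, 389.4, 403.4]
tcp_rot: [0.805, 0.594, 0.0, 0.0]
ft_force: [0.8, 0.3, 0.3]
opening: 0.998
```

Emit:
{"name": "send_rows", "arguments": {"plan": [{"xyz": [-29,29,0],"dr": [0,0,0]},{"xyz": [-58,58,0],"dr": [0,0,0]},{"xyz": [-87,87,0],"dr": [0,0,0]},{"xyz": [-116,116,0],"dr": [0,0,0]},{"xyz": [-145,145,0],"dr": [0,0,0]}]}}

```text
clock: 1.6
tool_pos: [369.3, 206.2, 403.8]
tcp_rot: [0.805, 0.594, 0.0, 0.0]
ft_force: [1.8, 0.1, -0.2]
opening: 1.004
```

Emit:
{"name": "send_rows", "arguments": {"plan": [{"xyz": [-29,29,0],"dr": [0,0,0]},{"xyz": [-58,58,0],"dr": [0,0,0]},{"xyz": [-87,87,0],"dr": [0,0,0]},{"xyz": [-116,116,0],"dr": [0,0,0]},{"xyz": [-145,145,0],"dr": [0,0,0]}]}}

```text
clock: 2.02
tool_pos: [465.4, 22.7, 404.1]
tcp_rot: [0.805, 0.593, 0.001, 0.0]
ft_force: [1.8, -0.3, 1.4]
opening: 0.998
```

Emit:
{"name": "send_rows", "arguments": {"plan": [{"xyz": [-29,29,10],"dr": [0,0,-0.12]},{"xyz": [-54,54,20],"dr": [0,0,-0.24]},{"xyz": [-54,54,20],"dr": [0,0,-0.36]},{"xyz": [-54,54,23],"dr": [0,0,-0.48]},{"xyz": [-54,54,23],"dr": [0,0,-0.557]}]}}

```text
clock: 2.43
tool_pos: [500.9, -45.8, 380.1]
tcp_rot: [0.609, 0.793, 0.0, -0.0]
ft_force: [0.5, 0.2, 0.7]
opening: 1.0
```

```bash
python3 - <<'E'
from h import *
print(readout.state()['tool_pos'])
im,W,P=look('wrist');save('w1',im);np.savez('w1',im=im,W=W)
for l in ('cover','socket','bolt','hole_a'):
    for r in regions_of(l,'wrist'): print(l,r['p'],r['location'],r['pixels'].sum(),np.nanmedian(W[r['pixels']],0))
E
```

```text
[500.9313737  -45.82327962 380.11388117]
cover 0.97 [126.3, 247.3] 3110 [ 740.58247222 -329.32714937    9.13134904]
cover 0.74 [317.3, 204.6] 18659 [528.94754972 -46.28838502 201.69375974]
cover 0.64 [582.8, 49.7] 9296 [243.52077688 292.27465269   9.13215812]
socket 0.7 [478.3, 264.8] 317 [554.47611841 147.91043943 191.6140287 ]
bolt 0.54 [482.7, 163.8] 320 [440.24475585 117.437161   175.94010733]
hole_a 0.83 [126.8, 244.6] 3175 [ 740.30537453 -329.21280364    9.10871559]
hole_a 0.8 [314.8, 204.9] 18740 [529.00801795 -46.49826    201.68318279]
hole_a 0.62 [581.2, 48.6] 9270 [243.53920917 292.56878677   9.13584296]
```

View pics/w1.png

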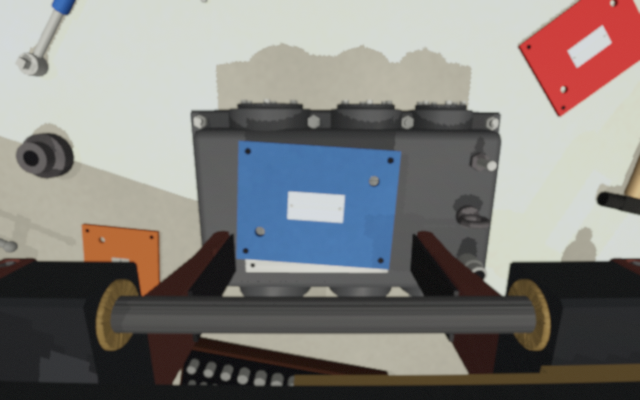

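```bash
cat >> h.py <<'E'
YAW0=np.radians(14.7)
def cover(im,W):
    a=im.astype(int);m=(a[...,2]-a[...,0]>50)&(W[...,2]>180)&(W[...,2]<230)
    n,l,s,_=cv2.connectedComponentsWithStats(m.astype(np.uint8))
    k=1+np.argmax(s[1:,4]);m=l==k
    p=W[m];c=np.median(p,0);A=np.c_[p[:,:2]-c[:2],np.ones(len(p))]
    w=np.ones(len(p),bool)
    for _ in range(4):
        co=np.linalg.lstsq(A[w],p[w,2],rcond=None)[0];r=p[:,2]-A@co;w=abs(r)<3
    q=p[w]
    (cx,cy),(h1,h2),ang=cv2.minAreaRect(q[:,:2].astype(np.float32))
    if h1>h2: ang-=90
    if ang>45: ang-=90
    if ang<-45: ang+=90
    zc=co[2]+co[0]*(cx-c[0])+co[1]*(cy-c[1])
    return dict(c=np.array([cx,cy,zc]),size=sorted([h1,h2]),ang=ang,slope=np.degrees(co[:2]),m=m)
E
python3 - <<'E'
from h import *
d=np.load('w1.npz');im,W=d['im'],d['W']
c=cover(im,W);c2={k:v for k,v in c.items() if k!='m'};print(c2)
a=im.astype(int)
# roof
m=(abs(W[...,2]-165)<5)&(W[...,0]>380)&(W[...,0]<700)&(abs(W[...,1])<260)&(a.max(2)<120)
y=YAW0;Rm=np.array([[np.cos(y),np.sin(y)],[-np.sin(y),np.cos(y)]])
print('roof z',np.median(W[m][:,2]))
q=(W[m][:,:2]-[540,-38])@Rm.T
print('roof pct',np.percentile(q,[0.2,1,99,99.8],axis=0))
# edges: per-bin min x ; per-bin min y,max y
def line(u,v,fn,lo,hi,step=8):
    P=[]
    for b in np.arange(lo,hi,step):
        s=(u>=b)&(u<b+step)
        if s.sum()>10:P.append((b+step/2,fn(v[s])))
    P=np.array(P);f=np.polyfit(*P.T,1);r=P[:,1]-np.polyval(f,P[:,0]);k=abs(r)<2.5
    f=np.polyfit(*P[k].T,1);return np.round(f,4),k.sum(),np.round(P[:,1],1)
print('-x edge',line(q[:,1],q[:,0],lambda v:np.percentile(v,1),-130,200))
print('-y edge',line(q[:,0],q[:,1],lambda v:np.percentile(v,1),-85,40))
print('+y edge',line(q[:,0],q[:,1],lambda v:np.percentile(v,99),-85,40))
# seat strip
s=(a.min(2)>150)&(abs(W[...,2]-187)<7)&(W[...,0]>450)&(W[...,0]<640)&(abs(W[...,1])<200)
q=(W[s][:,:2]-[540,-38])@Rm.T;print('strip n',s.sum(),'z',np.median(W[s][:,2]),np.percentile(q,[1,5,50,95,99],axis=0))
k=q[:,0]>30
if k.any():print(np.percentile(q[k],[0,1,5,50,95,99,100],axis=0))
# holes: pixel -> on cover plane
for n,u,v in(('b',374,181),('a',260,232)):
    print(n,np.nanmedian(W[v-3:v+4,u-3:u+4].reshape(-1,3),0))
E
```

```text
{'c': array([531.90594482, -46.42094421, 201.69452935]), 'size': [129.77516174316406, 170.55494689941406], 'ang': 11.439406394958496, 'slope': array([3.19375255, 2.91401124])}
roof z 165.8875159689785
roof pct [[-101.82994466 -145.45082961]
 [ -87.66691793 -143.4633111 ]
 [ 104.58923128  202.55035397]
 [ 107.01523764  204.60582085]]
-x edge (array([ 1.06000e-02, -8.81989e+01]), np.int64(29), array([ -87.3,  -87.4,  -87.4,  -87.1,  -87.4,  -87.4,  -90.2, -110.3,
       -110.6, -106.6,  -87.5,  -87.6,  -87.6,  -87.6,  -87.6,  -87.7,
        -87.7,  -87.7,  -87.8,  -87.8,  -87.9,  -87.9,  -87.9,  -87.9,
        -88. ,  -88. ,  -87.8,  -86.9,  -86.1,  -86.2,  -86.4,  -87.3,
        -87.4,  -86.4,  -87.1,  -86.7,  -87.6,  -86.6,  -86.6,  -86.7,
        -86. ,  -84.7]))
-y edge (array([-1.170000e-02, -1.442021e+02]), np.int64(16), array([-141.9, -142.6, -144.3, -144.1, -144.2, -144.2, -143.8, -144.5,
       -144. , -143.7, -144.1, -144. , -144.7, -143.9, -144.3, -144.8]))
+y edge (array([1.100000e-02, 2.028412e+02]), np.int64(14), array([200.6, 201.3, 203.1, 203.7, 188.5, 203.1, 203.2, 202.8, 203. ,
       202.9, 203.3, 203.5, 202.5, 201.4, 203.1, 203.5]))
strip n 1127 z 188.09408744347323 [[ 59.08054112 -87.07316307]
 [ 60.98551218 -82.45196942]
 [ 68.66391316 -25.27113706]
 [ 74.17092214  60.36835188]
 [ 74.82355955  73.4271476 ]]
[[ 58.19902203 -88.06356372]
 [ 59.08054112 -87.07316307]
 [ 60.98551218 -82.45196942]
 [ 68.66391316 -25.27113706]
 [ 74.17092214  60.36835188]
 [ 74.82355955  73.4271476 ]
 [ 75.37638431  78.10266111]]
b [490.87096005   9.3565906  188.03539618]
a [580.17217496 -98.47276066 188.36784094]
```

```bash
cat >> h.py <<'E'
def rect(c,yaw,x0,x1,y0,y1,z):
    k,n=np.cos(yaw),np.sin(yaw);p=np.array([[x0,y0],[x1,y0],[x1,y1],[x0,y1]])
    return np.c_[p@np.array([[k,n],[-n,k]])+c[:2],np.full(4,z)]
def overlay(im,P,rs,box,s):
    x0,y0,x1,y1=box
    o=cv2.resize(im[y0:y1,x0:x1],None,fx=s,fy=s,interpolation=cv2.INTER_CUBIC)
    for r,col in rs:
        q=(project(r,P)-[x0,y0]+.5)*s-.5
        cv2.polylines(o,[np.round(q*8).astype(int)],True,col,1,cv2.LINE_AA,3)
    return o
E
python3 - <<'E'
from h import *
d=np.load('w1.npz');im,W=d['im'],d['W'];P=camera_params('wrist')
a=im.astype(int);y=YAW0;Rm=np.array([[np.cos(y),np.sin(y)],[-np.sin(y),np.cos(y)]])
s=(a.min(2)>150)&(abs(W[...,2]-187)<7)&(W[...,0]>450)&(W[...,0]<640)&(abs(W[...,1])<200)
q=(W[s][:,:2]-[540,-38])@Rm.T;k=q[:,0]>30;q=q[k]
print([(b,round(q[(q[:,1]>=b)&(q[:,1]<b+10),0].max(),1)) for b in range(-88,70,10)])
c=(550.6,-38.3);w=np.radians(14.1)
o=overlay(im,P,[(rect(c,w,-65,65,-85,85,187),(255,255,0)),(rect(c,w,-100,100,-145,215,165),(0,255,0)),(rect(c,w,-4,4,174,182,205),(255,0,255)),(rect((531.9,-46.4),np.radians(11.44),-65,65,-85,85,202),(255,0,0))],(180,90,510,300),2.4)
save('ov1',o)
E
```

```text
[(-88, np.float64(73.3)), (-78, np.float64(73.0)), (-68, np.float64(73.3)), (-58, np.float64(72.8)), (-48, np.float64(74.6)), (-38, np.float64(75.4)), (-28, np.float64(74.7)), (-18, np.float64(75.0)), (-8, np.float64(74.4)), (2, np.float64(74.9)), (12, np.float64(74.8)), (22, np.float64(74.7)), (32, np.float64(75.0)), (42, np.float64(75.0)), (52, np.float64(74.8)), (62, np.float64(74.9))]
```

View pics/ov1.png

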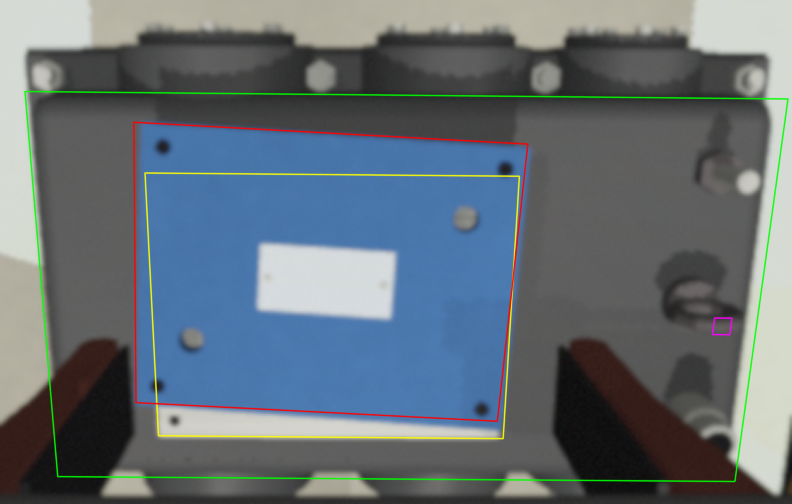

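```bash
cat >> h.py <<'E'
SC=np.array([550.6,-38.3]);SY=np.radians(14.1)
def s2w(x,y,z): k,n=np.cos(SY),np.sin(SY);return np.array([SC[0]+k*x-n*y,SC[1]+n*x+k*y,z])
def tcp():
    s=readout.state();d=s['tool_pos'][:2]-SC;k,n=np.cos(SY),np.sin(SY)
    X=R.from_quat(s['tcp_rot']).apply([1,0,0])
    return np.round([k*d[0]+n*d[1],-n*d[0]+k*d[1],s['tool_pos'][2],np.degrees(np.arctan2(X[1],X[0]))-np.degrees(SY)],2)
E
python3 - <<'E'
from h import *
print(readout.state()['joint_positions'],tcp())
print(rel(s2w(-20,-120,300),SY),rel(s2w(-20,-120,300),SY+np.pi))
E
```

```text
[-2.26874174e-01  9.65046705e-02  1.42552657e+00  6.79174598e-04
  1.61758230e+00 -2.05249919e+00] [-49.63   5.9  381.28  90.5 ]
[array([-126.1,   28.4,   81.4]), array([ 2.00e-03, -1.00e-03,  1.58e+00])] [array([-126.1,   28.4,   81.4]), array([ 1.000e-03,  2.000e-03, -1.562e+00])]
```

Emit:
{"name": "send_rows", "arguments": {"plan": [{"xyz": [-25,6,0],"dr": [0,0,0.12]},{"xyz": [-50,12,0],"dr": [0,0,0.24]},{"xyz": [-75,17,0],"dr": [0,0,0.36]},{"xyz": [-100,23,0],"dr": [0,0,0.48]},{"xyz": [-126,28,0],"dr": [0,0,0.6]}]}}

```text
clock: 3.1
tool_pos: [560.5, -160.1, 381.7]
tcp_rot: [0.82, 0.572, 0.001, 0.001]
ft_force: [0.3, -0.5, 0.6]
opening: 1.003
```

Emit:
{"name": "send_rows", "arguments": {"plan": [{"xyz": [0,0,10],"dr": [0,0,0.12]},{"xyz": [0,0,20],"dr": [0,0,0.24]},{"xyz": [0,0,40],"dr": [0,0,0.36]},{"xyz": [0,0,60],"dr": [0,0,0.48]},{"xyz": [0,0,80],"dr": [0,0,0.6]}]}}

```text
clock: 3.52
tool_pos: [560.9, -159.9, 301.3]
tcp_rot: [0.954, 0.301, 0.002, 0.001]
ft_force: [-0.5, 0.1, -0.3]
opening: 0.997
```

Emit:
{"name": "send_rows", "arguments": {"plan": [{"xyz": [0,0,0],"dr": [0,0,0.12]},{"xyz": [0,0,0],"dr": [0,0,0.24]},{"xyz": [0,0,0],"dr": [0,0,0.36]},{"xyz": [0,0,0],"dr": [0,0,0.38]}]}}

```text
clock: 3.85
tool_pos: [561.0, -159.6, 301.3]
tcp_rot: [0.994, 0.112, 0.002, 0.0]
ft_force: [0.2, -0.4, -0.2]
opening: 0.998
```

```bash
python3 - <<'E'
from h import *
print(tcp(),rel(s2w(-20,-120,191),SY))
E
```

```text
[ -19.46 -120.22  301.34   -1.19] [array([ -1. ,  -0.3, 110.3]), array([ 0.001, -0.004, -0.021])]
```

Emit:
{"name": "send_rows", "arguments": {"plan": [{"xyz": [0,0,30],"dr": [0,0,-0.02]},{"xyz": [0,0,60],"dr": [0,0,-0.02]},{"xyz": [0,0,90],"dr": [0,0,-0.02]},{"xyz": [0,0,110],"dr": [0,0,-0.02]},{"xyz": [0,0,110],"dr": [0,0,-0.02]}]}}

```text
clock: 4.27
tool_pos: [558.4, -158.2, 187.1]
tcp_rot: [0.992, 0.123, -0.002, -0.001]
ft_force: [-0.2, 0.3, 0.4]
opening: 0.995
```

```bash
python3 - <<'E'
from h import *
print(tcp(),rel(s2w(-20,-98,191),SY))
im,W,P=look('wrist');save('w2',im)
im,W,P=look('scene');c=cover(im,W);del c['m'];print(c)
save('s2',cv2.resize(im[150:270,220:420],None,fx=3,fy=3))
im=cv2.imread('pics/w2.png');b=cv2.imread('pics/s2.png');cv2.imwrite('pics/w2s2.png',np.vstack([cv2.resize(im,(480,300)),cv2.resize(b,(480,288))]))
E
```

```text
[-2.1680e+01 -1.1818e+02  1.8714e+02  8.0000e-02] [array([  1.7, -20.2,  -3.8]), array([-0.003,  0.003,  0.001])]
{'c': array([536.86791992, -45.39562988, 199.97362498]), 'size': [131.736328125, 170.38499450683594], 'ang': 11.86370849609375, 'slope': array([3.25098349, 2.91814174])}
```

View pics/w2s2.png

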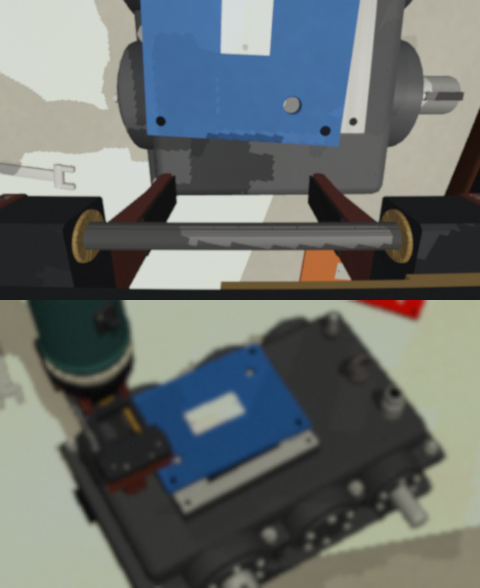

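Emit:
{"name": "send_rows", "arguments": {"plan": [{"xyz": [0.5,-6,-3],"dr": [0,0,0]},{"xyz": [1,-12,-3],"dr": [0,0,0]},{"xyz": [1.5,-16,-3],"dr": [0,0,0]},{"xyz": [1.5,-18,-3],"dr": [0,0,0]},{"xyz": [1.5,-20,-3],"dr": [0,0,0]}]}}

```text
clock: 4.78
tool_pos: [558.2, -139.2, 195.3]
tcp_rot: [0.992, 0.123, 0.002, 0.001]
ft_force: [0.8, 0.2, 0.3]
opening: 1.001
```

```bash
python3 - <<'E'
from h import *
print(tcp(),readout.state()['ft_force'])
im,W,P=look('wrist');save('w3',im)
im2,W,P=look('scene');c=cover(im2,W);del c['m'];print(c)
d=np.r_[c['c'][:2]]-SC
E
```

```text
[-1.7190e+01 -9.9760e+01  1.9532e+02  8.0000e-02] [0.79850578 0.19605864 0.2703466 ]
{'c': array([536.97137451, -44.8960495 , 200.06589526]), 'size': [131.28680419921875, 170.36807250976562], 'ang': 11.71786880493164, 'slope': array([3.2921765 , 2.80596632])}
```

View pics/w3.png

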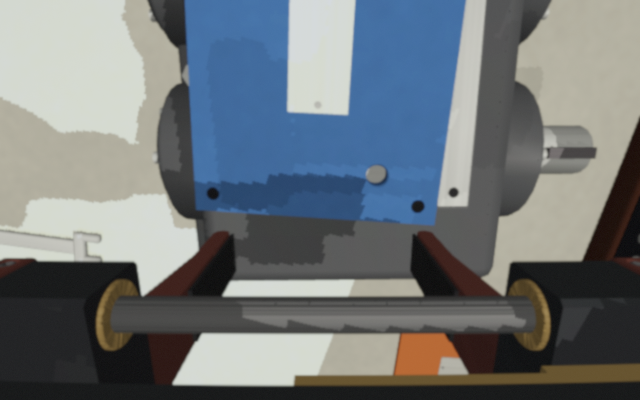

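Emit:
{"name": "send_rows", "arguments": {"plan": [{"xyz": [-1,-1,3],"dr": [0,0,0]},{"xyz": [-2,-2,4],"dr": [0,0,0]},{"xyz": [-2,-3,4],"dr": [0,0,0]},{"xyz": [-2,-4,4],"dr": [0,0,0]},{"xyz": [-2,-4,4],"dr": [0,0,0]}]}}

```text
clock: 5.3
tool_pos: [554.9, -135.8, 190.7]
tcp_rot: [0.992, 0.123, 0.002, 0.0]
ft_force: [-0.3, 0.7, -0.2]
opening: 1.001
```

```bash
cat >> h.py <<'E'
def sxy(p):
    d=np.asarray(p)[...,:2]-SC;k,n=np.cos(SY),np.sin(SY)
    return np.stack([k*d[...,0]+n*d[...,1],-n*d[...,0]+k*d[...,1]],-1)
def strip(im,W):
    a=im.astype(int);s=(a.min(2)>140)&(abs(W[...,2]-187)<7);q=sxy(W[s]);q=q[(abs(q[:,0])<75)&(abs(q[:,1])<95)&(q[:,0]>28)]
    return q
E
python3 - <<'E'
from h import *
print(tcp(),readout.state()['ft_force'])
im2,W,P=look('scene');c=cover(im2,W);del c['m'];print(c,sxy(c['c']))
q=strip(im2,W);print('scene seat strip',len(q),np.percentile(q,[1,99],axis=0))
im,W,P=look('wrist');np.savez('w4',im=im,W=W)
q=strip(im,W);print('wrist seat strip',len(q),np.percentile(q,[1,99],axis=0))
c=cover(im,W);q=sxy(W[c['m']]);print('slope',c['slope'])
for b in range(-80,50,10):
    s=(q[:,0]>=b)&(q[:,0]<b+10)
    if s.sum()>10:print(b,round(np.percentile(q[s,1],.5),1),end='; ')
E
```

```text
[-1.9610e+01 -9.5560e+01  1.9071e+02  7.0000e-02] [-0.27527697  0.73808039 -0.23451484]
{'c': array([536.86346436, -44.65605164, 200.1033397 ]), 'size': [131.39332580566406, 169.48263549804688], 'ang': 11.14037036895752, 'slope': array([3.24397689, 2.90041224])} [-14.8711111   -2.81813032]Traceback (most recent call last):
  File "<stdin>", line 4, in <module>
    return _quantile_unchecked(
        a, q, axis, out, overwrite_input, method, keepdims, weights)
    return _ureduce(a,
                    func=_quantile_ureduce_func,
    ...<5 lines>...
                    overwrite_input=overwrite_input,
                    method=method)
    r = func(a, **kwargs)
    result = _quantile(arr,
                       quantiles=q,
    ...<2 lines>...
                       out=out,
                       weights=wgt)
    slices_having_nans = np.isnan(arr[-1, ...])
                                  ~~~^^^^^^^^^
IndexError: index -1 is out of bounds for axis 0 with size 0
```

```bash
cat > m.py <<'E'
from h import *
print(tcp(),readout.state()['ft_force'].round(1))
im,W,P=look('wrist');np.savez('w4',im=im,W=W);save('w4',im)
q=strip(im,W)
if len(q):print('wrist seat strip',len(q),np.percentile(q,[1,99],axis=0))
c=cover(im,W);q=sxy(W[c['m']]);print('slope',c['slope'])
for b in range(-90,60,10):
    s=(q[:,0]>=b)&(q[:,0]<b+10)
    if s.sum()>10:print(b,round(np.percentile(q[s,1],.5),1),end='; ')
print()
# hole centres: grey, non-blue blob inside cover at seat depth
f=W[...,2];a=im.astype(int)
g=cv2.morphologyEx(c['m'].astype(np.uint8),cv2.MORPH_CLOSE,np.ones((25,25)))
h=(g>0)&~c['m']
n,l,s,ce=cv2.connectedComponentsWithStats(h.astype(np.uint8))
for k in range(1,n):
    if s[k,4]>30: print(s[k,4],ce[k].round(1),sxy(np.nanmean(W[l==k],0)),np.nanmean(W[l==k],0)[2],np.median(a[l==k],0))
E
python3 m.py
```

```text
[-1.9500e+01 -9.5700e+01  1.9079e+02  7.0000e-02] [-0.2  0.5 -0. ]
wrist seat strip 5236 [[ 48.47192714 -83.67230085]
 [ 64.43830643  24.03743726]]
slope [3.17574708 2.91145636]
-90 -84.5; -80 -84.7; -70 -85.2; -60 -85.7; -50 -86.1; -40 -86.7; -30 -87.2; -20 -88.0; -10 -88.2; 0 -88.3; 10 -88.7; 20 -89.4; 30 -88.7; 40 -88.3; 
349 [381.6 183.5] [ 10.99444627 -65.99638008] 190.1801503171289 [131. 131. 127.]
126 [215.  202.5] [-78.11057818 -75.24190913] 195.53765681028744 [20.  22.  27.5]
112 [423.6 215.9] [ 31.36542725 -80.54363209] 202.62635049205247 [26.  27.  29.5]
41 [424.4 232.1] [ 28.34101676 -84.83741805] 215.55474930130103 [64. 45. 57.]
```

Emit:
{"name": "send_rows", "arguments": {"plan": [{"xyz": [0,-1,0],"dr": [0,0,0]},{"xyz": [0,-1.7,0],"dr": [0,0,0]},{"xyz": [0,-2.3,0],"dr": [0,0,0]},{"xyz": [0,-3,0],"dr": [0,0,0]}]}}

```text
clock: 5.73
tool_pos: [554.3, -133.0, 190.9]
tcp_rot: [0.992, 0.123, 0.002, 0.0]
ft_force: [-0.0, 0.5, 0.5]
opening: 1.001
```

```bash
python3 m.py
```

```text
[-1.9440e+01 -9.2730e+01  1.9088e+02  7.0000e-02] [-0.   0.5  0.5]
wrist seat strip 5288 [[ 48.55798489 -83.63947116]
 [ 64.3348106   27.01210404]]
slope [3.17912828 2.9087635 ]
-90 -84.5; -80 -84.5; -70 -85.3; -60 -85.7; -50 -86.1; -40 -86.7; -30 -87.4; -20 -87.9; -10 -88.2; 0 -88.3; 10 -88.8; 20 -89.1; 30 -86.3; 40 -88.0; 
335 [381.1 189.1] [ 11.01545047 -66.16840858] 190.04952476550918 [130. 131. 127.]
123 [215.1 207.7] [-78.20288493 -75.17709607] 195.53354360331466 [21. 23. 30.]
114 [423.1 221.3] [ 31.39823083 -80.48960597] 202.61886433410714 [26.  27.  29.5]
148 [424.1 235.1] [ 27.41533691 -82.15894145] 218.88532376281645 [63. 35. 32.]
```

```bash
python3 - <<'E'
from h import *
d=np.load('w4.npz');im=d['im'];W=d['W'];P=camera_params('wrist')
s=readout.state();q=R.from_quat(s['tcp_rot'])
pts=q.apply(np.array([[x,y,8] for x in(-44,44,-57,57) for y in(-10,0,10)]))+s['tool_pos']
print(project(pts,P).round(0).tolist())
o=cv2.resize(im[150:350,180:480],None,fx=2.6,fy=2.6,interpolation=cv2.INTER_CUBIC)
for u,v in project(pts,P): cv2.circle(o,(int((u-180)*2.6),int((v-150)*2.6)),2,(0,255,0),-1)
save('o4',o)
for r in(236,245,255): print(r,[(u,*q.inv().apply(W[r,u]-s['tool_pos']).round(0)) for u in range(410,470,6)])
E
```

```text
[[248.0, 215.0], [249.0, 231.0], [250.0, 247.0], [401.0, 215.0], [400.0, 231.0], [399.0, 247.0], [226.0, 215.0], [227.0, 231.0], [228.0, 247.0], [424.0, 215.0], [423.0, 231.0], [421.0, 247.0]]
236 [(410, np.float64(45.0), np.float64(-3.0), np.float64(-10.0)), (416, np.float64(44.0), np.float64(-9.0), np.float64(-26.0)), (422, np.float64(46.0), np.float64(-10.0), np.float64(-29.0)), (428, np.float64(48.0), np.float64(-11.0), np.float64(-30.0)), (434, np.float64(51.0), np.float64(-10.0), np.float64(-29.0)), (440, np.float64(60.0), np.float64(-4.0), np.float64(-12.0)), (446, np.float64(78.0), np.float64(10.0), np.float64(25.0)), (452, np.float64(81.0), np.float64(9.0), np.float64(25.0)), (458, np.float64(85.0), np.float64(9.0), np.float64(24.0)), (464, np.float64(89.0), np.float64(10.0), np.float64(25.0))]
245 [(410, np.float64(55.0), np.float64(16.0), np.float64(26.0)), (416, np.float64(43.0), np.float64(-6.0), np.float64(-31.0)), (422, np.float64(43.0), np.float64(-9.0), np.float64(-38.0)), (428, np.float64(45.0), np.float64(-11.0), np.float64(-41.0)), (434, np.float64(47.0), np.float
[... 263 characters left out ...]
oat64(26.0)), (464, np.float64(90.0), np.float64(16.0), np.float64(25.0))]
255 [(410, np.float64(55.0), np.float64(23.0), np.float64(26.0)), (416, np.float64(43.0), np.float64(-2.0), np.float64(-32.0)), (422, np.float64(43.0), np.float64(-6.0), np.float64(-42.0)), (428, np.float64(43.0), np.float64(-9.0), np.float64(-49.0)), (434, np.float64(44.0), np.float64(-10.0), np.float64(-52.0)), (440, np.float64(46.0), np.float64(-11.0), np.float64(-53.0)), (446, np.float64(49.0), np.float64(-10.0), np.float64(-52.0)), (452, np.float64(52.0), np.float64(-11.0), np.float64(-52.0)), (458, np.float64(86.0), np.float64(23.0), np.float64(25.0)), (464, np.float64(90.0), np.float64(23.0), np.float64(25.0))]
```

View pics/o4.png

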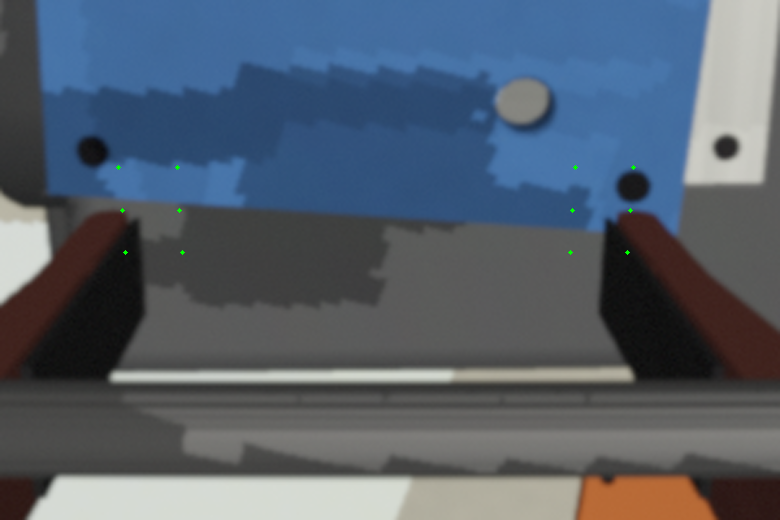

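Emit:
{"name": "send_rows", "arguments": {"plan": [{"xyz": [0,-1,0],"dr": [0,0,0]},{"xyz": [0,-2,0],"dr": [0,0,0]},{"xyz": [0,-3,0],"dr": [0,0,0]},{"xyz": [0,-4,0],"dr": [0,0,0]}]}}

```text
clock: 6.12
tool_pos: [553.3, -128.8, 190.8]
tcp_rot: [0.992, 0.123, 0.002, 0.0]
ft_force: [-0.6, -0.3, -0.3]
opening: 1.002
```

```bash
python3 m.py
```

```text
[-1.9460e+01 -8.8440e+01  1.9085e+02  8.0000e-02] [-0.6 -0.3 -0.3]
wrist seat strip 5353 [[ 48.56308317 -83.5255183 ]
 [ 64.42475817  31.18169105]]
slope [3.17817126 2.91338565]
-90 -84.3; -80 -83.5; -70 -85.1; -60 -85.7; -50 -86.0; -40 -86.6; -30 -87.4; -20 -87.8; -10 -88.0; 0 -88.3; 10 -88.7; 20 -88.8; 30 -81.9; 40 -84.1; 
31 [361.3  11.3] [-3.64704654 22.59060262] 203.89562741445405 [147. 162. 180.]
331 [380.9 197.1] [ 10.9978237  -66.26116429] 190.399518207198 [131. 131. 127.]
115 [215.5 215.4] [-78.30388389 -75.13029981] 195.63386332006408 [24. 26. 33.]
223 [423.6 232.6] [ 28.66075613 -78.41903873] 213.58524571753952 [56. 34. 31.]
```

```bash
python3 - <<'E'
from h import *
d=np.load('w4.npz');im=d['im'];W=d['W']
im2,W2,P2=look('scene')
a=cv2.resize(im[150:330,180:480],None,fx=2,fy=2,interpolation=cv2.INTER_CUBIC)
s=readout.state();u,v=project(s['tool_pos'],P2);print(u,v)
b=cv2.resize(im2[int(v)-40:int(v)+50,int(u)-75:int(u)+75],(600,360),interpolation=cv2.INTER_CUBIC)
o=np.vstack([a,b]);save('o5',cv2.resize(o,(500,600)))
E
```

```text
279.79467035784705 211.66293413220757
```

View pics/o5.png

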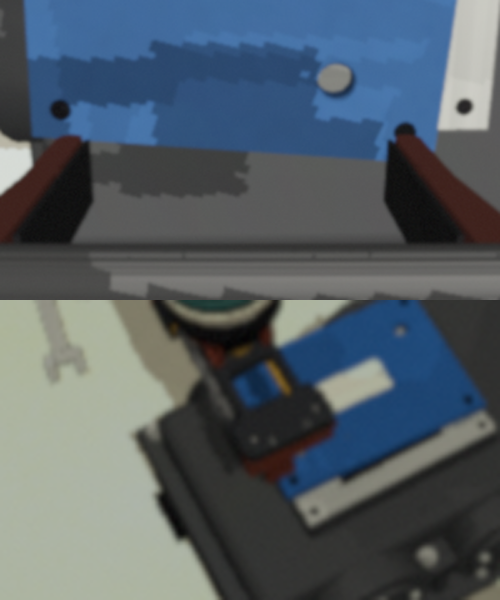

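```bash
python3 - <<'E'
from h import *
print(manip.nose_length)
d=np.load('w1.npz');W=d['W'];q=R.from_quat([.609,.793,0,0]);t=np.array([500.9,-45.8,380.1])
L=q.inv().apply((W-t).reshape(-1,3)).reshape(400,640,3)
f=(L[...,2]<30)&(L[...,2]>-80)&(abs(abs(L[...,0])-50)<15)
p=L[f];print('w1',f.sum(),np.percentile(p[:,2],[90,97,99,99.7,100]))
for z in range(-60,10,5):
    s=(p[:,2]>z)&(p[:,2]<=z+5)
    if s.sum()>3:print(z,s.sum(),p[s].min(0).round(),p[s].max(0).round())
E
```

```text
8.0
w1 6050 [-30.79661119 -25.1416656  -23.34856188 -22.36666673 -21.39966149]
-60 552 [-54. -13. -60.] [ 54.   4. -55.]
-55 550 [-54. -13. -55.] [ 53.   7. -50.]
-50 518 [-53. -13. -50.] [ 53.   9. -45.]
-45 489 [-53. -13. -45.] [ 53.   9. -40.]
-40 429 [-53. -13. -40.] [ 52.   9. -35.]
-35 391 [-53. -13. -35.] [ 53.   9. -30.]
-30 361 [-53. -13. -30.] [ 52.   8. -25.]
-25 170 [-52. -13. -25.] [ 52.   9. -21.]
```

The camera shows the fingertips about 22 mm behind the reported TCP, not 8 mm ahead of it. That explains the lack of contact: they are passing above the cover. I'll back off, go lower and watch the force.

Emit:
{"name": "send_rows", "arguments": {"plan": [{"xyz": [0,8,0],"dr": [0,0,0]},{"xyz": [0,16,0],"dr": [0,0,0]},{"xyz": [0,20,0],"dr": [0,0,0]},{"xyz": [0,20,0],"dr": [0,0,0]}]}}

```text
clock: 6.55
tool_pos: [558.7, -149.7, 190.9]
tcp_rot: [0.992, 0.123, 0.002, 0.001]
ft_force: [0.2, 0.0, 0.7]
opening: 1.001
```

Emit:
{"name": "send_rows", "arguments": {"plan": [{"xyz": [0,0,6],"dr": [0,0,0]},{"xyz": [0,0,12],"dr": [0,0,0]},{"xyz": [0,0,18],"dr": [0,0,0]},{"xyz": [0,0,22],"dr": [0,0,0]},{"xyz": [0,0,22],"dr": [0,0,0]}]}}

```text
clock: 6.97
tool_pos: [557.7, -149.1, 167.4]
tcp_rot: [0.992, 0.123, 0.001, -0.0]
ft_force: [-0.4, -0.4, -0.1]
opening: 1.0
```

Emit:
{"name": "send_rows", "arguments": {"plan": [{"xyz": [0,0,2],"dr": [0,0,0]},{"xyz": [0,0,4],"dr": [0,0,0]},{"xyz": [0,0,6],"dr": [0,0,0]},{"xyz": [0,0,6],"dr": [0,0,0]}]}}

```text
clock: 7.3
tool_pos: [557.5, -149.0, 161.0]
tcp_rot: [0.992, 0.123, 0.001, -0.0]
ft_force: [-0.2, 0.1, 0.0]
opening: 1.002
```

```bash
python3 m.py; python3 -c "
from h import *
print(rel(s2w(-20,-101,162),SY))"
```

```text
[-2.0230e+01 -1.0904e+02  1.6101e+02  3.0000e-02] [-0.2  0.1  0. ]
wrist seat strip 5729 [[ 49.14934631 -83.77038201]
 [ 64.29069937   2.62440701]]
slope [3.17968915 2.91988496]
-90 -84.4; -80 -84.7; -70 -85.0; -60 -85.6; -50 -86.1; -40 -86.9; -30 -87.4; -20 -87.8; -10 -88.3; 0 -88.7; 10 -89.0; 20 -89.7; 30 -90.2; 40 -89.3; 
525 [396.2 166.5] [ 11.41367101 -65.56066239] 190.02982975773548 [132. 132. 127.]
158 [194.3 190.4] [-78.11072804 -75.3098344 ] 195.53875029812016 [21. 22. 25.]
177 [447.2 206. ] [ 31.40995183 -80.52927733] 202.61999603716558 [29. 29. 30.]
[array([ 0.1, -8.1, -0.7]), array([-0.   , -0.001,  0.001])]
```

Emit:
{"name": "send_rows", "arguments": {"plan": [{"xyz": [0,-4,0],"dr": [0,0,0]},{"xyz": [0,-7,0],"dr": [0,0,0]},{"xyz": [0,-9,0],"dr": [0,0,0]},{"xyz": [0,-10,0],"dr": [0,0,0]},{"xyz": [0,-11,0],"dr": [0,0,0]}]}}

```text
clock: 7.77
tool_pos: [555.6, -138.7, 161.5]
tcp_rot: [0.992, 0.123, 0.001, 0.0]
ft_force: [0.8, -3.0, -0.6]
opening: 1.003
```

```bash
python3 m.py
```

```text
[-1.9630e+01 -9.8560e+01  1.6155e+02  4.0000e-02] [ 0.8 -3.  -0.6]
wrist seat strip 6197 [[ 49.55435125 -83.33815928]
 [ 64.19370375  13.17792544]]
slope [3.22971137 2.92658687]
-90 -83.1; -80 -83.3; -70 -83.4; -60 -84.3; -50 -84.4; -40 -85.1; -30 -85.4; -20 -85.7; -10 -85.8; 0 -86.1; 10 -86.4; 20 -87.0; 30 -87.4; 40 -87.0; 
506 [393.9 185.4] [ 11.43195293 -63.77639986] 190.3692326679769 [131. 132. 126.]
188 [195.7 210. ] [-77.9004744  -73.95817672] 195.61173576444722 [15.  16.  20.5]
167 [444.8 223.4] [ 31.71044782 -77.92674863] 202.82655897240107 [26. 27. 29.]
```

Emit:
{"name": "send_rows", "arguments": {"plan": [{"xyz": [0,-0.8,0],"dr": [0,0,0]},{"xyz": [0,-1.6,0],"dr": [0,0,0]},{"xyz": [0,-2.4,0],"dr": [0,0,0]},{"xyz": [0,-2.8,0],"dr": [0,0,0]}]}}

```text
clock: 8.15
tool_pos: [555.4, -137.2, 161.8]
tcp_rot: [0.992, 0.123, 0.002, 0.002]
ft_force: [3.2, -6.8, -2.3]
opening: 1.001
```

```bash
python3 m.py
```

```text
[-1.9410e+01 -9.7120e+01  1.6177e+02  2.0000e-02] [ 3.2 -6.8 -2.3]
wrist seat strip 6353 [[ 49.65160897 -83.34256178]
 [ 64.31621154  14.72898735]]
slope [3.29997114 2.93253955]
-90 -82.4; -80 -82.5; -70 -82.5; -60 -83.3; -50 -83.5; -40 -84.0; -30 -84.2; -20 -84.5; -10 -84.6; 0 -84.8; 10 -84.9; 20 -85.5; 30 -85.9; 40 -85.4; 
508 [393.6 185.9] [ 11.49801091 -62.44939687] 190.55948761650973 [131. 131. 126.]
189 [195.8 211.6] [-77.81518309 -73.18483281] 195.5348944745501 [15. 17. 22.]
168 [444.5 223.4] [ 31.80649289 -76.36118665] 202.9930006301146 [26. 27. 29.]
```

Emit:
{"name": "send_rows", "arguments": {"plan": [{"xyz": [0,5,0],"dr": [0,0,0]},{"xyz": [0,12,0],"dr": [0,0,0]},{"xyz": [0,12,-30],"dr": [0,0,0]},{"xyz": [0,12,-65],"dr": [0,0,0]},{"xyz": [0,12,-100],"dr": [0,0,0]}]}}

```text
clock: 8.62
tool_pos: [556.7, -148.2, 261.9]
tcp_rot: [0.992, 0.123, 0.0, 0.0]
ft_force: [0.0, 0.1, 0.1]
opening: 0.999
```

```bash
python3 - <<'E'
from h import *
print(tcp(),rel(s2w(-110,0,260),SY-np.pi/2))
print(readout.state()['joint_positions'])
E
```

```text
[-2.0820e+01 -1.0806e+02  2.6192e+02  1.0000e-02] [array([ -89.2, -108.1,    1.8]), array([ 0.000e+00, -1.000e-03,  1.571e+00])]
[-3.79650735e-01  2.75540126e-01  1.48035272e+00 -5.09160051e-04
  1.38520657e+00 -6.25906306e-01]
```

Emit:
{"name": "send_rows", "arguments": {"plan": [{"xyz": [-18,-22,0],"dr": [0,0,0.12]},{"xyz": [-36,-43,0],"dr": [0,0,0.24]},{"xyz": [-54,-65,0],"dr": [0,0,0.36]},{"xyz": [-72,-87,0],"dr": [0,0,0.48]},{"xyz": [-89,-108,0],"dr": [0,0,0.6]}]}}

```text
clock: 9.03
tool_pos: [442.4, -64.2, 261.6]
tcp_rot: [0.984, -0.179, -0.0, -0.0]
ft_force: [-0.1, 1.1, -0.1]
opening: 1.002
```

Emit:
{"name": "send_rows", "arguments": {"plan": [{"xyz": [0,0,0],"dr": [0,0,0.12]},{"xyz": [0,0,0],"dr": [0,0,0.24]},{"xyz": [0,0,0],"dr": [0,0,0.36]},{"xyz": [0,0,0],"dr": [0,0,0.48]},{"xyz": [0,0,0],"dr": [0,0,0.6]}]}}

```text
clock: 9.45
tool_pos: [441.9, -63.9, 261.6]
tcp_rot: [0.886, -0.464, -0.001, -0.0]
ft_force: [-0.3, -0.2, -0.1]
opening: 1.002
```

Emit:
{"name": "send_rows", "arguments": {"plan": [{"xyz": [0,0,0],"dr": [0,0,0.12]},{"xyz": [0,0,0],"dr": [0,0,0.24]},{"xyz": [0,0,0],"dr": [0,0,0.36]},{"xyz": [0,0,0],"dr": [0,0,0.37]}]}}

```text
clock: 9.78
tool_pos: [441.5, -63.7, 261.5]
tcp_rot: [0.784, -0.621, -0.002, -0.0]
ft_force: [-0.3, -0.0, 0.3]
opening: 0.996
```

```bash
python3 - <<'E'
from h import *
print(tcp(),rel(s2w(-110,0,175),SY-np.pi/2))
im,W,P=look('wrist');save('w6',im);c=cover(im,W);print(sxy(c['c']),c['c'],c['ang']-14.1,c['size'],c['slope'])
q=strip(im,W);print(np.percentile(q,[0.3,99.7],axis=0))
E
```

```text
[-111.98    1.95  261.5   -90.86] [array([ 2.2, -2.2, 86.5]), array([ 0.002,  0.003, -0.015])]
[-30.44045503   0.46898666] [520.96240234 -45.26089478 201.10812394] -1.5329252243041989 [110.77326202392578, 170.93063354492188] [3.24564777 2.92877407]Traceback (most recent call last):
  File "<stdin>", line 4, in <module>
    return _quantile_unchecked(
        a, q, axis, out, overwrite_input, method, keepdims, weights)
    return _ureduce(a,
                    func=_quantile_ureduce_func,
    ...<5 lines>...
                    overwrite_input=overwrite_input,
                    method=method)
    r = func(a, **kwargs)
    result = _quantile(arr,
                       quantiles=q,
    ...<2 lines>...
                       out=out,
                       weights=wgt)
    slices_having_nans = np.isnan(arr[-1, ...])
                                  ~~~^^^^^^^^^
IndexError: index -1 is out of bounds for axis 0 with size 0
```

View pics/w6.png

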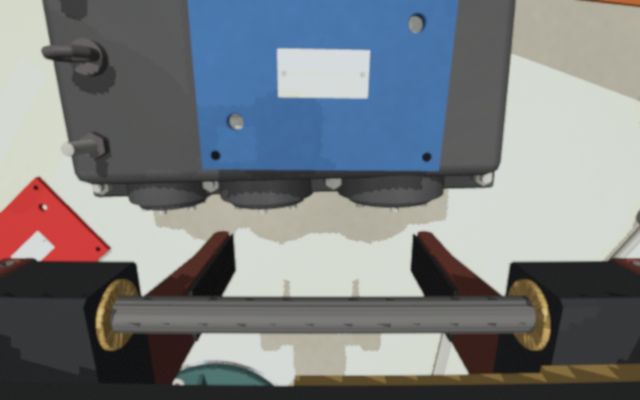

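Emit:
{"name": "send_rows", "arguments": {"plan": [{"xyz": [2,0,30],"dr": [0,0,-0.015]},{"xyz": [2,0,60],"dr": [0,0,-0.015]},{"xyz": [2,0,80],"dr": [0,0,-0.015]},{"xyz": [2,0,95],"dr": [0,0,-0.015]},{"xyz": [2,0,99],"dr": [0,0,-0.015]}]}}

```text
clock: 10.25
tool_pos: [439.7, -64.8, 160.2]
tcp_rot: [0.791, -0.612, -0.004, 0.001]
ft_force: [-0.0, 1.8, -0.3]
opening: 1.002
```

```bash
cat > mx.py <<'E'
from h import *
print(tcp(),readout.state()['ft_force'].round(1))
im,W,P=look('wrist');np.savez('w7',im=im,W=W);save('w7',im)
c=cover(im,W);q=sxy(W[c['m']]);k,n=np.cos(SY),np.sin(SY);g=c['slope']
print('slope x,y',round(k*g[0]+n*g[1],2),round(-n*g[0]+k*g[1],2),'z',np.median(W[c['m']][:,2]).round(1))
print('-x edge',[(b,round(np.percentile(q[s,0],.5),1)) for b in range(-90,90,15) for s in[(q[:,1]>=b)&(q[:,1]<b+15)] if s.sum()>10])
print('y edges',[(b,round(np.percentile(q[s,1],1),1),round(np.percentile(q[s,1],99),1)) for b in range(-90,60,20) for s in[(q[:,0]>=b)&(q[:,0]<b+20)] if s.sum()>50])
g=cv2.morphologyEx(c['m'].astype(np.uint8),cv2.MORPH_CLOSE,np.ones((25,25)))
n,l,s,ce=cv2.connectedComponentsWithStats(((g>0)&~c['m']).astype(np.uint8))
for k in range(1,n):
    if 60<s[k,4]<2000: print(s[k,4],ce[k].round(0),sxy(np.nanmean(W[l==k],0)).round(1),np.nanmean(W[l==k],0)[2].round(1),np.median(im[l==k],0))
print(rel(s2w(-86,0,161),SY-np.pi/2))
E
python3 mx.py
```

```text
[-114.02    1.32  160.17  -89.51] [-0.   1.8 -0.3]
slope x,y 3.85 2.06 z 199.9
-x edge [(-90, np.float64(-87.3)), (-75, np.float64(-87.1)), (-60, np.float64(-86.7)), (-45, np.float64(-86.3)), (-30, np.float64(-86.1)), (-15, np.float64(-85.7)), (0, np.float64(-85.4)), (15, np.float64(-84.9)), (30, np.float64(-84.2)), (45, np.float64(-83.8)), (60, np.float64(-83.4)), (75, np.float64(-83.1))]
y edges [(-90, np.float64(-81.7), np.float64(84.9)), (-70, np.float64(-81.8), np.float64(84.5)), (-50, np.float64(-82.8), np.float64(84.0)), (-30, np.float64(-83.8), np.float64(83.9)), (-10, np.float64(-84.7), np.float64(82.9))]
556 [175. 119.] [-50.9  64.6] 191.1 [133. 134. 131.]
179 [142. 176.] [-73.7  76.5] 201.3 [23. 24. 25.]
155 [493. 186.] [-77.8 -73.2] 195.7 [30. 30. 33.]
[array([  1.3, -27.6,  -0.4]), array([0.005, 0.005, 0.008])]
```

Emit:
{"name": "send_rows", "arguments": {"plan": [{"xyz": [0.5,-5,0],"dr": [0,0,0]},{"xyz": [1,-10,0],"dr": [0,0,0]},{"xyz": [1,-14,0],"dr": [0,0,0.005]},{"xyz": [1,-16,0],"dr": [0,0,0.005]},{"xyz": [1,-18,0],"dr": [0,0,0.005]}]}}

```text
clock: 10.72
tool_pos: [457.6, -61.9, 161.3]
tcp_rot: [0.79, -0.614, -0.004, 0.001]
ft_force: [-5.9, -2.1, 5.4]
opening: 1.002
```

Emit:
{"name": "send_rows", "arguments": {"plan": [{"xyz": [0,-1,0],"dr": [0,0,0]},{"xyz": [0,-2,0],"dr": [0,0,0]},{"xyz": [0,-3,0],"dr": [0,0,0]},{"xyz": [0,-4,0],"dr": [0,0,0]},{"xyz": [0,-5,0],"dr": [0,0,0]}]}}

```text
clock: 11.13
tool_pos: [461.6, -60.9, 161.5]
tcp_rot: [0.79, -0.614, -0.004, 0.002]
ft_force: [-7.1, -2.7, 6.6]
opening: 1.001
```

```bash
python3 mx.py
```

```text
[-91.83  -0.24 161.46 -89.79] [-7.1 -2.7  6.6]
slope x,y 4.03 2.07 z 201.0
-x edge [(-90, np.float64(-81.5)), (-75, np.float64(-81.4)), (-60, np.float64(-81.0)), (-45, np.float64(-80.7)), (-30, np.float64(-80.6)), (-15, np.float64(-80.5)), (0, np.float64(-80.4)), (15, np.float64(-80.3)), (30, np.float64(-79.9)), (45, np.float64(-79.8)), (60, np.float64(-79.5)), (75, np.float64(-79.2))]
y edges [(-90, np.float64(-81.4), np.float64(85.2)), (-70, np.float64(-81.5), np.float64(85.0)), (-50, np.float64(-81.8), np.float64(84.7)), (-30, np.float64(-82.8), np.float64(85.0)), (-10, np.float64(-82.6), np.float64(84.4)), (10, np.float64(-83.0), np.float64(83.7))]
410 [478.   8.] [ 16.4 -63.3] 189.8 [131. 132. 127.]
467 [175. 164.] [-48.   65.6] 190.7 [124. 126. 124.]
159 [145. 218.] [-70.   76.8] 201.3 [22. 23. 24.]
142 [483. 220.] [-71.9 -73. ] 195.8 [29.  29.5 31. ]
[array([-0.2, -5.7,  0.4]), array([0.008, 0.004, 0.003])]
```

Emit:
{"name": "send_rows", "arguments": {"plan": [{"xyz": [0,-2,0],"dr": [0,0,0]},{"xyz": [0,-3.5,0],"dr": [0,0,0]},{"xyz": [0,-5,0],"dr": [0,0,0]},{"xyz": [0,-6.5,0],"dr": [0,0,0]},{"xyz": [0,-8,0],"dr": [0,0,0]}]}}

```text
clock: 11.6
tool_pos: [468.1, -59.2, 161.7]
tcp_rot: [0.79, -0.614, -0.005, 0.003]
ft_force: [-8.3, -3.2, 8.1]
opening: 0.998
```

```bash
python3 mx.py
```

```text
[-8.5120e+01 -1.5000e-01  1.6168e+02 -8.9800e+01] [-8.3 -3.2  8.1]
slope x,y 4.0 2.08 z 201.4
-x edge [(-90, np.float64(-74.3)), (-75, np.float64(-74.5)), (-60, np.float64(-74.2)), (-45, np.float64(-74.2)), (-30, np.float64(-74.3)), (-15, np.float64(-74.0)), (0, np.float64(-74.3)), (15, np.float64(-74.4)), (30, np.float64(-74.1)), (45, np.float64(-73.8)), (60, np.float64(-73.8)), (75, np.float64(-73.7))]
y edges [(-90, np.float64(-81.2), np.float64(85.1)), (-70, np.float64(-81.2), np.float64(85.3)), (-50, np.float64(-81.3), np.float64(85.1)), (-30, np.float64(-81.8), np.float64(85.5)), (-10, np.float64(-82.0), np.float64(85.3)), (10, np.float64(-81.8), np.float64(84.6))]
402 [476.   8.] [ 23.2 -62.4] 190.0 [132. 133. 128.]
460 [174. 167.] [-42.4  66. ] 191.1 [129. 129. 125.]
160 [145. 221.] [-64.4  76.8] 201.8 [22. 23. 24.]
142 [483. 220.] [-64.9 -72.8] 196.4 [29.  29.  31.5]
[array([-0.2,  1.4,  0.7]), array([0.01 , 0.004, 0.003])]
```

Emit:
{"name": "send_rows", "arguments": {"plan": [{"xyz": [0,-2.5,0],"dr": [0,0,0]},{"xyz": [0,-4,0],"dr": [0,0,0]},{"xyz": [0,-5,0],"dr": [0,0,0]},{"xyz": [0,-6,0],"dr": [0,0,0]},{"xyz": [0,-7,0],"dr": [0,0,0]}]}}

```text
clock: 12.07
tool_pos: [473.5, -57.6, 161.8]
tcp_rot: [0.79, -0.614, -0.006, 0.004]
ft_force: [-8.4, -3.2, 7.5]
opening: 1.001
```

```bash
python3 mx.py
```

```text
[-7.9440e+01  3.0000e-02  1.6179e+02 -8.9790e+01] [-8.4 -3.2  7.5]
slope x,y 3.92 1.98 z 201.7
-x edge [(-90, np.float64(-68.5)), (-75, np.float64(-68.6)), (-60, np.float64(-68.3)), (-45, np.float64(-68.4)), (-30, np.float64(-68.8)), (-15, np.float64(-68.7)), (0, np.float64(-68.5)), (15, np.float64(-68.7)), (30, np.float64(-68.7)), (45, np.float64(-68.3)), (60, np.float64(-68.5)), (75, np.float64(-68.6))]
y edges [(-70, np.float64(-81.0), np.float64(85.6)), (-50, np.float64(-81.2), np.float64(85.6)), (-30, np.float64(-81.3), np.float64(85.6)), (-10, np.float64(-81.7), np.float64(86.0)), (10, np.float64(-81.2), np.float64(85.4))]
402 [476.   7.] [ 28.5 -61.2] 191.9 [90.  91.  89.5]
453 [174. 168.] [-37.2  66.4] 190.9 [129. 129. 125.]
144 [484. 220.] [-59.  -72.7] 196.7 [28.5 30.  32. ]
158 [145. 222.] [-59.2  77.1] 201.8 [22. 23. 25.]
[array([-0. ,  6.9,  0.9]), array([0.013, 0.004, 0.004])]
```

Emit:
{"name": "send_rows", "arguments": {"plan": [{"xyz": [0,-2,0],"dr": [0,0,0]},{"xyz": [0,-3,0],"dr": [0,0,0]},{"xyz": [0,-3.8,0],"dr": [0,0,0]},{"xyz": [0,-4.5,0],"dr": [0,0,0]}]}}

```text
clock: 12.45
tool_pos: [476.2, -56.8, 161.9]
tcp_rot: [0.79, -0.613, -0.007, 0.005]
ft_force: [-8.6, -3.1, 7.2]
opening: 0.995
```

```bash
python3 mx.py
```

```text
[-76.69   0.19 161.88 -89.77] [-8.6 -3.1  7.2]
slope x,y 3.75 1.91 z 201.6
-x edge [(-90, np.float64(-65.6)), (-75, np.float64(-65.8)), (-60, np.float64(-65.3)), (-45, np.float64(-65.5)), (-30, np.float64(-66.0)), (-15, np.float64(-65.8)), (0, np.float64(-65.7)), (15, np.float64(-65.9)), (30, np.float64(-65.9)), (45, np.float64(-65.5)), (60, np.float64(-65.6)), (75, np.float64(-65.8))]
y edges [(-70, np.float64(-80.8), np.float64(85.8)), (-50, np.float64(-80.9), np.float64(85.7)), (-30, np.float64(-80.9), np.float64(85.8)), (-10, np.float64(-81.5), np.float64(86.2)), (10, np.float64(-81.0), np.float64(85.7)), (30, np.float64(-82.4), np.float64(77.8))]
377 [475.   7.] [ 31.1 -60.2] 193.6 [94. 95. 95.]
456 [174. 168.] [-34.4  66.6] 191.0 [128.5 129.  125. ]
147 [484. 220.] [-56.1 -72.5] 196.9 [28. 29. 32.]
158 [145. 222.] [-56.4  77.3] 201.8 [22. 23. 25.]
[array([0.2, 9.6, 1.1]), array([0.016, 0.004, 0.004])]
```

Emit:
{"name": "send_rows", "arguments": {"plan": [{"xyz": [0,-1.5,0],"dr": [0,0,0]},{"xyz": [0,-2.2,0],"dr": [0,0,0]},{"xyz": [0,-2.8,0],"dr": [0,0,0]}]}}

```text
clock: 12.75
tool_pos: [476.7, -56.5, 161.9]
tcp_rot: [0.79, -0.613, -0.008, 0.007]
ft_force: [-11.5, -5.0, 9.7]
opening: 0.999
```

```bash
python3 mx.py; python3 - <<'E'
import cv2,numpy as np
im=cv2.imread('pics/w7.png')
a=cv2.resize(im[0:60,440:520],None,fx=5,fy=5,interpolation=cv2.INTER_CUBIC)
b=cv2.resize(im[140:200,135:215],None,fx=5,fy=5,interpolation=cv2.INTER_CUBIC)
cv2.imwrite('pics/h1.png',np.hstack([b,a]))
E
```

```text
[-76.16   0.32 161.91 -89.73] [-11.5  -5.    9.7]
slope x,y 3.73 1.96 z 201.7
-x edge [(-90, np.float64(-65.0)), (-75, np.float64(-64.9)), (-60, np.float64(-64.6)), (-45, np.float64(-64.9)), (-30, np.float64(-65.1)), (-15, np.float64(-65.0)), (0, np.float64(-65.0)), (15, np.float64(-65.4)), (30, np.float64(-65.1)), (45, np.float64(-64.9)), (60, np.float64(-65.1)), (75, np.float64(-65.3))]
y edges [(-70, np.float64(-80.8), np.float64(85.7)), (-50, np.float64(-80.8), np.float64(85.9)), (-30, np.float64(-80.9), np.float64(85.7)), (-10, np.float64(-81.3), np.float64(86.3)), (10, np.float64(-80.8), np.float64(85.9)), (30, np.float64(-81.9), np.float64(84.7))]
368 [476.   7.] [ 31.7 -60.1] 193.6 [101.  101.5 101.5]
457 [174. 168.] [-33.8  66.6] 191.1 [129. 129. 125.]
144 [484. 220.] [-55.3 -72.4] 197.0 [28.  29.  31.5]
160 [145. 222.] [-55.7  77.3] 202.0 [22. 23. 25.]
[array([0.2, 9.8, 1.1]), array([0.021, 0.004, 0.005])]
```

View pics/h1.png

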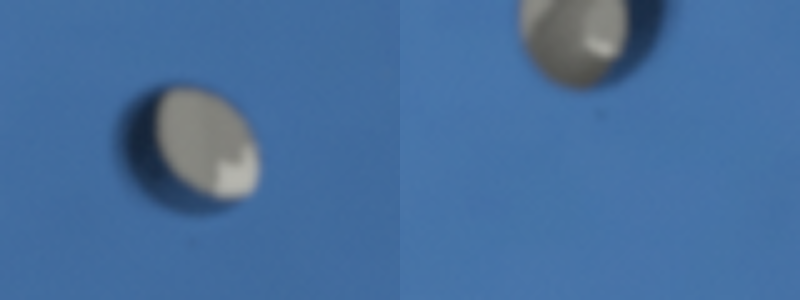

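Emit:
{"name": "send_rows", "arguments": {"plan": [{"xyz": [0,6,0],"dr": [0,0,0]},{"xyz": [0,14,0],"dr": [0,0,0]},{"xyz": [0,14,-30],"dr": [0,0,0]},{"xyz": [0,14,-65],"dr": [0,0,0]},{"xyz": [0,14,-100],"dr": [0,0,0]}]}}

```text
clock: 13.22
tool_pos: [464.5, -59.5, 262.9]
tcp_rot: [0.79, -0.613, -0.009, 0.007]
ft_force: [-0.4, 0.3, 0.2]
opening: 1.001
```

Emit:
{"name": "send_rows", "arguments": {"plan": [{"xyz": [-24,-15,0],"dr": [0,0,0]},{"xyz": [-48,-30,0],"dr": [0,0,0]},{"xyz": [-72,-45,0],"dr": [0,0,0]},{"xyz": [-96,-60,0],"dr": [0,0,0]},{"xyz": [-120,-75,0],"dr": [0,0,0]}], "hand": 1, "grip_force": 5}}

```text
clock: 13.63
tool_pos: [507.9, 76.9, 262.3]
tcp_rot: [0.79, -0.613, -0.008, 0.006]
ft_force: [0.9, -0.5, 0.9]
opening: 0.657
```

```bash
python3 mx.py; python3 -c "
from h import *
print(readout.state()['opening'],rel(s2w(-15,118,161),SY-np.pi/2))
W=np.load('w7.npz')['W'];s=readout.state();q=R.from_quat(s['tcp_rot']);L=q.inv().apply((W-s['tool_pos']).reshape(-1,3));f=L[(L[:,2]>-60)&(L[:,2]<20)&(abs(L[:,0])<40)&(abs(L[:,1])<25)];print(len(f),f.min(0),f.max(0))
m=W[(W[...,2]>195)&(W[...,2]<212)];p=sxy(m);k=(p[:,1]>140)&(p[:,1]<215)&(abs(p[:,0])<100);print('bystanders',np.percentile(p[k],[0,1,50],axis=0),k.sum())
"
```

```text
[-13.33 122.1  262.32 -89.73] [ 0.9 -0.5  0.9]
slope x,y -3.53 -1.83 z 201.6
-x edge [(-90, np.float64(-64.0)), (-75, np.float64(-63.6)), (-60, np.float64(-56.5)), (-45, np.float64(-53.6)), (-30, np.float64(-54.6)), (-15, np.float64(-55.1)), (0, np.float64(-55.3)), (15, np.float64(-61.9)), (30, np.float64(-63.8)), (45, np.float64(-53.0)), (60, np.float64(-32.3)), (75, np.float64(-63.9))]
y edges [(-70, np.float64(-81.0), np.float64(87.0)), (-50, np.float64(-80.2), np.float64(87.1)), (-30, np.float64(-80.6), np.float64(86.9)), (-10, np.float64(-81.2), np.float64(87.5)), (10, np.float64(-80.5), np.float64(87.0)), (30, np.float64(-80.4), np.float64(86.9)), (50, np.float64(-80.2), np.float64(86.5))]
152 [578. 143.] [ 31.8 -61.3] 194.8 [ 96.  100.5 103.5]
305 [397. 232.] [-16.3  76.6] 248.5 [82. 73. 98.]
[array([126.5,  74.3, 101.3]), array([0.017, 0.009, 0.006])]
0.6159756977840969 [array([  8.9,   2.5, 101.2]), array([0.017, 0.009, 0.006])]
2614 [-34.81184841  -8.46040953 -59.98360958] [ 39.98461251  13.7446698  -21.6354181 ]
bystanders [[ -5.99913264 160.07628386]
 [ -5.26182016 161.39607864]
 [ 52.53013867 179.85237571]] 1253
```

Emit:
{"name": "send_rows", "arguments": {"plan": [{"xyz": [6,2,0],"dr": [0.017,0.009,0.006]},{"xyz": [6,2,15],"dr": [0.017,0.009,0.006]},{"xyz": [6,2,30],"dr": [0.017,0.009,0.006]},{"xyz": [6,2,40],"dr": [0.017,0.009,0.006]},{"xyz": [6,2,50],"dr": [0.017,0.009,0.006]}]}}

```text
clock: 14.1
tool_pos: [507.6, 74.4, 211.6]
tcp_rot: [0.788, -0.615, 0.0, -0.0]
ft_force: [-0.7, 0.6, -0.3]
opening: 0.234
```

Emit:
{"name": "send_rows", "arguments": {"plan": [{"xyz": [0,0,15],"dr": [0,0,0]},{"xyz": [0,0,30],"dr": [0,0,0]},{"xyz": [0,0,40],"dr": [0,0,0]},{"xyz": [0,0,45],"dr": [0,0,0]},{"xyz": [0,0,48],"dr": [0,0,0]}]}}

```text
clock: 14.52
tool_pos: [507.3, 74.1, 163.0]
tcp_rot: [0.788, -0.615, -0.0, -0.0]
ft_force: [-0.2, -0.6, -0.1]
opening: 0.006
```

```bash
python3 mx.py; python3 -c "
from h import *
print(readout.state()['opening'],rel(s2w(-15,103,161),SY-np.pi/2))
W=np.load('w7.npz')['W'];s=readout.state();q=R.from_quat(s['tcp_rot']);L=q.inv().apply((W-s['tool_pos']).reshape(-1,3));f=L[(L[:,2]>-60)&(L[:,2]<-22)&(abs(L[:,0])<40)&(abs(L[:,1])<25)&(L[:,1]>-16)];print(len(f),f.min(0),f.max(0))
"
```

```text
[-14.63 119.6  162.96 -90.06] [-0.2 -0.6 -0.1]
slope x,y -3.52 -1.85 z 199.5
-x edge [(-30, np.float64(15.5)), (-15, np.float64(-28.3)), (0, np.float64(-29.1)), (15, np.float64(-29.2)), (30, np.float64(-29.1)), (45, np.float64(-29.2)), (60, np.float64(-20.7)), (75, np.float64(-13.7))]
y edges [(-30, np.float64(-8.3), np.float64(85.5)), (-10, np.float64(33.6), np.float64(87.8)), (10, np.float64(-17.3), np.float64(87.6)), (30, np.float64(-14.7), np.float64(87.5)), (50, np.float64(-12.1), np.float64(87.4))]
189 [421. 105.] [54.8 77.9] 196.9 [40. 40. 42.]
[array([119.7,  71.3,   1.9]), array([ 0.   ,  0.   , -0.001])]
0.0021002721373105976 [array([16.7,  0.4,  1.9]), array([ 0.   ,  0.   , -0.001])]
2134 [-39.99603754 -15.98982887 -59.89869716] [ 39.98809055  11.14095881 -22.03165683]
```

Emit:
{"name": "send_rows", "arguments": {"plan": [{"xyz": [6,0,2],"dr": [0,0,0]},{"xyz": [12,0,2],"dr": [0,0,0]},{"xyz": [15,0,2],"dr": [0,0,0]},{"xyz": [17,0,2],"dr": [0,0,0]},{"xyz": [18.5,0,2],"dr": [0,0,0]}]}}

```text
clock: 14.98
tool_pos: [512.3, 55.8, 161.3]
tcp_rot: [0.788, -0.616, 0.0, -0.0]
ft_force: [-0.3, -0.9, -0.7]
opening: 0.006
```

```bash
python3 mx.py
```

```text
[-14.25 100.57 161.32 -90.08] [-0.3 -0.9 -0.7]
slope x,y -3.52 -1.83 z 199.7
-x edge [(-45, np.float64(-9.9)), (-30, np.float64(-26.9)), (-15, np.float64(-27.5)), (0, np.float64(-27.7)), (15, np.float64(-27.8)), (30, np.float64(-27.5)), (45, np.float64(-15.5)), (60, np.float64(-12.3)), (75, np.float64(-12.5))]
y edges [(-30, np.float64(-25.7), np.float64(84.5)), (-10, np.float64(-39.4), np.float64(87.5)), (10, np.float64(-35.3), np.float64(87.1)), (30, np.float64(-31.8), np.float64(87.1)), (50, np.float64(-29.1), np.float64(87.0))]
195 [376. 105.] [54.9 77.9] 197.0 [43. 43. 45.]
[array([100.6,  71.6,   0.2]), array([-0.   ,  0.   , -0.001])]
```

Just short of contact. Continuing in small steps.

Emit:
{"name": "send_rows", "arguments": {"plan": [{"xyz": [0.7,0,0],"dr": [0,0,0]},{"xyz": [1.4,0,0],"dr": [0,0,0]},{"xyz": [2,0,0],"dr": [0,0,0]}]}}

```text
clock: 15.28
tool_pos: [512.8, 53.8, 161.4]
tcp_rot: [0.788, -0.616, 0.0, -0.0]
ft_force: [0.7, 0.5, -0.7]
opening: 0.0
```

```bash
python3 mx.py
```

```text
[-14.24  98.49 161.35 -90.08] [ 0.7  0.5 -0.7]
slope x,y -3.53 -1.82 z 199.7
-x edge [(-45, np.float64(-10.0)), (-30, np.float64(-27.1)), (-15, np.float64(-27.5)), (0, np.float64(-27.7)), (15, np.float64(-27.8)), (30, np.float64(-27.2)), (45, np.float64(-13.3)), (60, np.float64(-12.3)), (75, np.float64(-12.4))]
y edges [(-30, np.float64(-28.3), np.float64(83.1)), (-10, np.float64(-41.3), np.float64(87.6)), (10, np.float64(-37.3), np.float64(87.0)), (30, np.float64(-33.8), np.float64(87.0)), (50, np.float64(-31.1), np.float64(86.9))]
195 [371. 105.] [54.9 77.9] 196.8 [44. 44. 46.]
[array([98.5, 71.6,  0.3]), array([-0.001,  0.   , -0.001])]
```

Emit:
{"name": "send_rows", "arguments": {"plan": [{"xyz": [1,0,0],"dr": [0,0,0]},{"xyz": [2,0,0],"dr": [0,0,0]},{"xyz": [3,0,0],"dr": [0,0,0]}]}}

```text
clock: 15.58
tool_pos: [513.5, 50.8, 161.3]
tcp_rot: [0.788, -0.615, 0.0, -0.0]
ft_force: [-0.1, -1.1, -1.0]
opening: 0.004
```

```bash
python3 mx.py
```

```text
[-14.25  95.45 161.32 -90.06] [-0.1 -1.1 -1. ]
slope x,y 0.03 0.01 z 196.1
-x edge [(-60, np.float64(-13.7)), (-45, np.float64(-31.5)), (-30, np.float64(-32.2)), (-15, np.float64(-32.1)), (0, np.float64(-31.9)), (15, np.float64(-31.8)), (30, np.float64(-28.0)), (45, np.float64(-14.6)), (60, np.float64(-14.5)), (75, np.float64(-14.3))]
y edges [(-50, np.float64(-38.5), np.float64(30.6)), (-30, np.float64(-50.3), np.float64(81.0)), (-10, np.float64(-51.3), np.float64(83.9)), (10, np.float64(-45.9), np.float64(83.7)), (30, np.float64(-41.3), np.float64(83.7)), (50, np.float64(-37.5), np.float64(83.8))]
187 [371. 108.] [53.9 74.8] 196.3 [36. 35. 37.]
[array([95.2, 71.7,  0.3]), array([-0.   , -0.   , -0.001])]
```

The cover dropped: its lean is now 0° and its top is at 196.1 mm, 8 mm above the seat as measured. Retreating.

Emit:
{"name": "send_rows", "arguments": {"plan": [{"xyz": [-6,0,0],"dr": [0,0,0]},{"xyz": [-14,0,0],"dr": [0,0,0]},{"xyz": [-14,0,-35],"dr": [0,0,0]},{"xyz": [-14,0,-75],"dr": [0,0,0]},{"xyz": [-14,0,-115],"dr": [0,0,0]}]}}

```text
clock: 16.05
tool_pos: [508.7, 65.0, 276.9]
tcp_rot: [0.788, -0.615, -0.001, 0.001]
ft_force: [1.4, 0.2, -0.1]
opening: 0.005
```

Emit:
{"name": "send_rows", "arguments": {"plan": [{"xyz": [20,20,-30],"dr": [0,0,0]},{"xyz": [50,40,-60],"dr": [0,0,0]},{"xyz": [80,60,-80],"dr": [0,0,0]},{"xyz": [100,60,-90],"dr": [0,0,0]},{"xyz": [100,60,-90],"dr": [0,0,0]}]}}

```text
clock: 16.47
tool_pos: [476.6, -49.8, 370.4]
tcp_rot: [0.787, -0.616, 0.003, 0.0]
ft_force: [0.1, -0.3, 0.2]
opening: 0.006
```

```bash
python3 - <<'E'
from h import *
print(tcp(),readout.state()['ft_force'].round(1))
im,W,P=look('wrist')
c=cover(im,W);print(c['c'],sxy(c['c']),c['ang']-14.1,c['size'],c['slope'])
for l in('socket','bolt'):
    for r in regions_of(l,'wrist')[:1]:print(l,r['p'],np.nanmedian(W[r['pixels']],0))
im2,W2,P2=look('scene');c=cover(im2,W2);print(c['c'],c['ang'],c['size'],c['slope'])
save('end',np.vstack([cv2.resize(im,(480,300)),cv2.resize(im2,(480,300))]))
E
```

```text
[-74.59   6.86 370.35 -90.2 ] [ 0.1 -0.3  0.2]
[551.04888916 -39.25636292 196.11332334] [ 0.20238067 -1.03690577] 0.6491731643676761 [130.79217529296875, 171.1005096435547] [0.04881269 0.01204709]
socket 0.88 [561.19100393 146.17130923 199.22374887]
bolt 0.82 [443.39196484 118.64258094 175.65028547]
[555.05895996 -38.5134964  194.42702416] 14.835522651672363 [132.77371215820312, 170.4333953857422] [ 0.15192207 -0.03195429]
```

View pics/end.png

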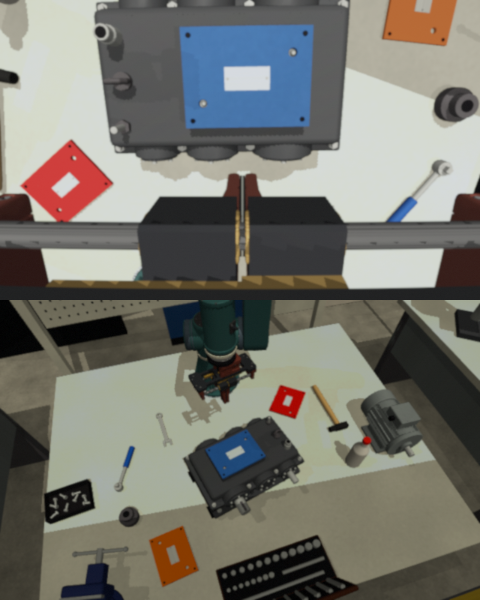

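The cover lies flat and flush with both pins showing in the holes, and everything around it is still in place. Handing in.

```bash
python3 -c "
from workcell import manip
print(manip.finish_job())"
```

```text
the job is handed in; nothing more can be done
None
```

The blue cover is home: both holes dropped over the dowels, it lies flat on the seat, and the hand is clear. I handed the job in at about 16.5 s of the 64 s allowed.

**Moves:** I pushed the cover with the fingertips in three steps: +y with both fingers on its -y edge, about 20 mm in +x with both fingers on its -x edge, then a short -y nudge with the gripper shut. The wrist force stayed at about 16 N or less in every reading.

**Last checks:**
- **Flatness:** The wrist camera shows the lean at about 0.05° and the top face 8 mm above the seat as measured. The scene camera also shows it flat, at 0.15°.
- **Fit:** Both pins show in the holes, and the cover is flush with the seat.
- **Surroundings:** The socket, bolt and other tools look undisturbed. The socket read about 7 mm different in one direction between two views. I put that down to a different part of it being visible, but did not check further.

**Disagreements:**
- **Fingertips:** They are about 22 mm behind the reported TCP, not 8 mm ahead as the text says. My first pushes therefore passed above the cover without touching it, until I saw this in the depth picture and went lower.
- **Camera offset:** The scene and wrist cameras differ by about 4 mm in world x.

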